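# Punch a card strip with a keyed punch block and mallet

## Robot

A 6-joint arm with a two-finger parallel gripper is mounted at the origin on the work surface; the furniture and walls round the work are solid. World frame = base frame: x ahead of the robot, y to its left, z up, the work surface at z = 0. Lengths are in m, angles in rad, forces in N, time in s.
With the tool pointing down it reaches from about 0.375 to 0.975 m from the base axis. Payload 3.8 kg.
Tool frame: the origin (TCP) lies at the very end of the fingers, on their centre line; the grasp point (between the pads) lies grip_depth behind it (grip_depth is the distance from the TCP to the grasp point, in m); z points along the fingers, y is the line along which they close (so a half turn about z gives the same grasp; the last joint's range is limited). The gripper opens to 85 mm and grips with 20 to 120 N. Pads are 22 mm wide; open, the fingers measure 114 mm over their backs; the gripper's body (76 mm by 85 mm) begins 54 mm behind the grasp point. The pads swing forward as they close: fully open they stand 13 mm farther back than shut.
Start: joints at [1.237, 0.264, 1.604, -0, 1.274, -0.037], TCP at [0.197, 0.645, 0.231] pointing down, gripper open.
Joint ranges: [-2.63, 2.63], [-0.94, 2.18], [0.31, 2.57], [-1.31, 4.45], [0, 2.66], [-2.55, 2.55]. Speed limits (rad/s): [2.57, 2.57, 3.14, 3.14, 3.14, 3.14].

## Interface

Orientations are given as a rotation vector (axis times angle).
In Python, from station import read_state, read_camera, camera_params, job_done, grip_depth gives the robot as it stands.
- The arm moves only by the tool move_arm, never from a script. Its argument "moves" is a list that holds one entry, the list of rows, each a list of 7 numbers: the shift along the tool's x, y, z each as a share of 30 mm, from -1 to 1, then the turn, a rotation vector about the tool's x, y, z each as a share of 0.1 rad, from -1 to 1, then the closure, from -1 (fully open) to 1 (shut). In form: [[[dx, dy, dz, ax, ay, az, grip], ...]]. A call has 1 to 20 rows; each row shifts and turns the commanded pose from where the row before left it, along the tool's axes as they then stand; what a row does not reach is not made up. A row lasts 1/8 s, in which the tool goes at most 62.5 mm and 10.7 degrees, less where a joint would pass 70% of its speed; a pose out of reach is approached as far as the arm can. A call with a number of a shift or a turn outside -1 to 1 is refused whole. A call with a gripper value outside its range is refused whole. The fingers move at their own pace and stop on an object; "grip_force" is the grip in N (left out, the last holds). Time passes only in rows, so rows that do not move let the fingers close. It gives the time, the measured TCP pose, the force, the opening and the grip force at its end, in the units of the state.
- read_state(): the state, without advancing time (a new reading comes with each control period).
- read_camera(name): name is "scene" or "top" or "wrist"; returns the picture (400x640x3 uint8, red, green, blue); there is no depth.
- camera_params(name): a dict with "K" (3x3 intrinsics, pixels), "world_to_cam" (4x4, takes a point from world to camera coordinates). Camera axes: x right, y up, looking along -z (the intrinsics and any distortion apply to the point x, -y, -z); pixel columns grow to the right and rows downward; lengths in m; the calibration is good to about 2 mm. A picture is of the moment at which its call begins: read the wrist's pose just before it. camera_params takes no time and is no camera call; for the wrist camera it gives the pose at the moment of the call.
- job_done(): hands the job in; it is judged then, once.
The state is a dict: "time": time; "joint_pos": joint angles; "joint_velocities": joint speeds; "tau": joint torques, N m; "tool_pos": TCP position; "ee_rot": TCP orientation; "contact_force": force on the tool from outside, world axes, zero at the start; "torque": the same for the moment, N m; "grip_width": finger opening in m; "grasp_force": force on a finger pad.
Only numpy, scipy, OpenCV 4.12 (cv2) and the standard library are available. Lean on these libraries where they do the work, as an engineer would, in place of code of your own. Each camera call takes 0.05 s, during which the arm holds its last target. There are 200 camera calls.

## Task

Punch the card strip that lies across the wooden base: set the metal punch block on the base with its notch round the upright key, so that it sits flat and fully down, and let go of it. Then strike the block's sprung pin briskly with the end face of the mallet's head so that the pin goes all the way down, let it spring back up, and stand the mallet again on the coaster, head upright and wholly on it. Leave the block seated and the other things on the desk undisturbed.

Things in the scene. Friction and masses are not known exactly. Their poses are not given: they have to be found in the camera images.
- base: Fixed wooden base, a plate 104 x 84 mm (x, y), its top 18 mm above the desk; origin at the centre of its underside, right under the seat point. A white card strip, 2 mm thick, 34 mm wide (x), 124 mm long (y), is fixed across its middle; the block sits on it, 20 mm above the desk. Its +x (key) end points away from the robot, turned by up to 0.5 rad.
- seat (a point): Point over the base where the block's centre (block_centre) lies when seated, with the same axes (x to x), 40 mm above the desk. A bent steel rod, 8 mm thick, reaching 6 mm above the plate, runs round the -x end of the seat (inner faces at x = -34 and y = +-24 mm, arms ending at x = -16 mm), leaving the block 2 mm of play there and at either side.
- key_top (a point): Ridge of the upright steel key of the base, at x = +25.5 mm from the seat point. The key is 12 mm wide (y) and 11 mm thick (x from 20 to 31 mm), stands straight up 24 mm above the plate, and its top 6 mm narrow to a ridge along x.
- block_centre (a point): Centre of the loose aluminium punch block, half-way up; block axes, z up. The block is 64 x 44 x 40 mm (x, y, z), 0.4 kg, upright on the desk left or right of the base, its x turned up to 0.6 rad from straight away from the robot. Pinch it across y (44 mm) on its plain sides. Its +x end has a notch from top to bottom, 16 mm wide (y), 14 mm deep (x from 18 to 32 mm). Its sprung pin stands mid-top.
- block_notch (a point): Point of the block in its notch, half-way up, at x = +25.5 mm from block_centre; it stands under the key's ridge line when the block is seated (16 mm notch on the 12 mm key).
- pin_top (a point): Top of the pin's cap, on the block's centre line, 42 mm above block_centre when up (62 mm above the block's underside, so 82 mm above the desk when seated). The cap is steel, 24 mm across and 8 mm tall, on a 10 mm stem.
- punch_pin (a joint): How far the pin is pushed down, m: 0 up, 0.014 at its stop, where the cap rests on the block. A spring pushes it back: about 3 N at the start, 8 N at the stop. A brisk strike moves it down faster than 0.04 m/s.
- mallet_grip (a point): Point to take on the handle's centre line, 60 mm from the head's axis, 34 mm above the striking face. The handle is wooden, level, 16 mm wide (y, pinch across this) and 20 mm high, and ends 134 mm from the head's axis. Mallet axes: x from handle to head, z up.
- mallet_face (a point): Centre of the flat lower end of the mallet's head, the striking face, at x = +60, z = -34 mm from mallet_grip. The head is a wooden cylinder, 44 mm across, 56 mm tall, 0.22 kg with its handle; it stands on this face at the middle of the coaster, the handle pointing towards the robot, turned by up to 0.5 rad.
- coaster: Fixed round leather coaster, 94 mm across, 4 mm thick, on the desk to the left or right of the base, on the side away from the block; origin at the centre of its underside.
- punch_block: The punch block with its pin; origin at the centre of its underside.
- mallet: The mallet; origin at the centre of its striking face.
- ink_bottle: Bystander: square dark ink bottle, 54 x 54 x 64 mm, to the far right; origin under it.
- stamp: Bystander: hand stamp with a turned knob, 24 x 48 x 69 mm, to the far left; origin under it.
- eraser: Bystander: small eraser, 21 x 46 x 12 mm, between the base and the left-hand thing; origin under it.
Mind the look-alikes: they are no part of the job. There is more than one size of the punch_block; the job needs the smallest.

How it is judged:
By the outcome, as a careful person would: the job done as asked, in the order asked, and still so for the second after the job is handed in, with the robot touching nothing.
It also fails if it takes over 58 s, if anything falls off the work surface, if the arm or the gripper's body presses on something with over 40 N, if the wrist force passes 120 N, or if a joint passes its speed limit or range.

## Working session

There is one attempt and no reset: what is moved stays moved. The work goes in short steps, Python scripts to look and compute and a tool call to move; the robot and the scene stay as the last step left them, time stands still between calls to the robot, and variables do not carry over. Pictures are saved under pics/ and viewed, at most 10 in all, crops included, and the job is handed in when it is done.

Besides the shell and the picture viewer there is one more tool, called after ">>>" in YAML: its name, and indented under it one key for each argument. move_arm: Moves the arm, as the interface text tells. Its arguments: {"type":"object","properties":{"moves":{"type":"array","items":{"type":"array","items":{"type":"array","items":{"type":"number"}}}},"grip_force":{"type":"number"}},"required":["moves"]}

```bash
ls; mkdir -p pics; python3 - <<'E'
from station import *
import cv2
s=read_state();print({k:s[k] for k in('time','tool_pos','ee_rot','grip_width','contact_force')}, grip_depth)
for n in('scene','top'):
    cv2.imwrite(f'pics/{n}0.png',read_camera(n)[:,:,::-1])
    p=camera_params(n);print(n,p)
E
```

```text
pics
{'time': 0.0, 'tool_pos': array([0.19718149, 0.64478349, 0.22992778]), 'ee_rot': array([-0.46451303, -3.10662153,  0.00353028]), 'grip_width': 0.08538476767952466, 'contact_force': array([-0.09541351, -0.38190801,  0.14189037])} 0.0187
scene {'K': array([[370.60889358,   0.        , 314.92273062],
       [  0.        , 370.60889358, 203.15723669],
       [  0.        ,   0.        ,   1.        ]]), 'world_to_cam': array([[-0.54144816, -0.84072542, -0.00382871,  0.21392839],
       [ 0.40532549, -0.26502413,  0.8749134 , -0.21921886],
       [-0.73657664,  0.47216837,  0.48426427, -0.82662577],
       [ 0.        ,  0.        ,  0.        ,  1.        ]])}
top {'K': array([[483.72887394,   0.        , 324.10018485],
       [  0.        , 483.72887394, 200.9396935 ],
       [  0.        ,   0.        ,   1.        ]]), 'world_to_cam': array([[-0.02606054, -0.99962155, -0.0088091 ,  0.02334679],
       [ 0.98808703, -0.02709485,  0.15149223, -0.37486977],
       [-0.15167358, -0.00475619,  0.98841919, -1.60901462],
       [ 0.        ,  0.        ,  0.        ,  1.        ]])}
```

View pics/scene0.png

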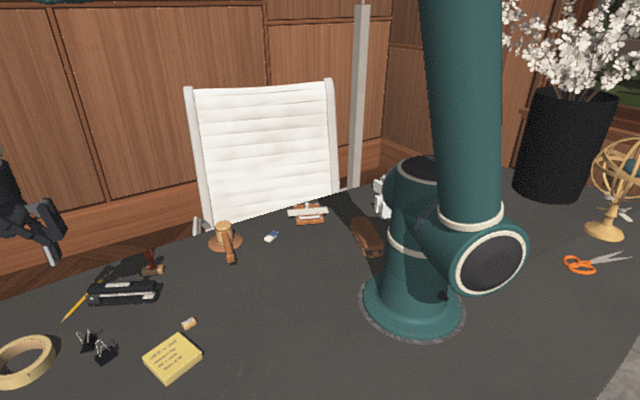

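View pics/top0.png

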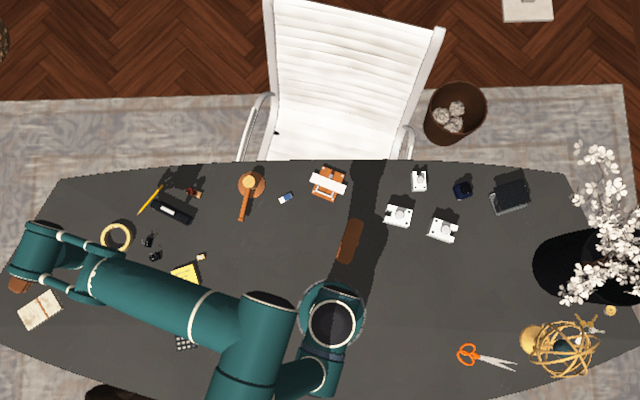

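Top view: base at (328,183) with the white card, mallet on its coaster at (249,183), and three candidate blocks at (418,180), (398,216) and (443,230). I'll enlarge and rectify the image to the block-top plane to compare their sizes.

```bash
cat > h.py <<'E'
import numpy as np, cv2
from station import *
from scipy.spatial.transform import Rotation as R
def proj(n,P,p=None):
    p=p or camera_params(n);P=np.atleast_2d(P)
    c=(p['world_to_cam']@np.c_[P,np.ones(len(P))].T)[:3]*np.array([[1],[-1],[-1]])
    q=p['K']@c;return (q[:2]/q[2]).T
def ray(p,uv,z):
    W=p['world_to_cam'];d=np.linalg.inv(p['K'])@[uv[0],uv[1],1];d=W[:3,:3].T@(d*[1,-1,-1]);o=-W[:3,:3].T@W[:3,3]
    return o+d*(z-o[2])/d[2]
def rect(n,img,x0,x1,y0,y1,z,s,p=None):
    # rows: x decreasing (far up), cols: y decreasing (left=+y); s px per m
    c=np.array([[x1,y1,z],[x1,y0,z],[x0,y0,z],[x0,y1,z]])
    w,h=int((y1-y0)*s),int((x1-x0)*s)
    H=cv2.getPerspectiveTransform(proj(n,c,p).astype(np.float32),np.float32([[0,0],[w,0],[w,h],[0,h]]))
    return cv2.warpPerspective(img,H,(w,h),flags=cv2.INTER_CUBIC)
E
python3 - <<'E'
from h import *
im=read_camera('top')[:,:,::-1]
p=camera_params('top')
for n,uv in dict(b1=(418,180),b2=(398,216),b3=(443,230),base=(328,183),head=(249,183),hend=(243,219)).items(): print(n,ray(p,uv,.04))
print(read_state()['joint_pos'])
c=cv2.resize(im[150:260,370:480],None,fx=5,fy=5,interpolation=cv2.INTER_CUBIC)
cv2.imwrite('pics/c1.png',c)
E
```

```text
b1 [ 0.43646856 -0.30572602  0.04      ]
b2 [ 0.3159599  -0.23225094  0.04      ]
b3 [ 0.26509734 -0.37927267  0.04      ]
base [ 0.43459674 -0.00151644  0.04      ]
head [0.44201821 0.26584621 0.04      ]
hend [0.31991761 0.28626182 0.04      ]
[ 1.23709429e+00  2.64560387e-01  1.60508932e+00 -3.15895818e-05
  1.27372632e+00 -3.68850006e-02]
```

View pics/c1.png

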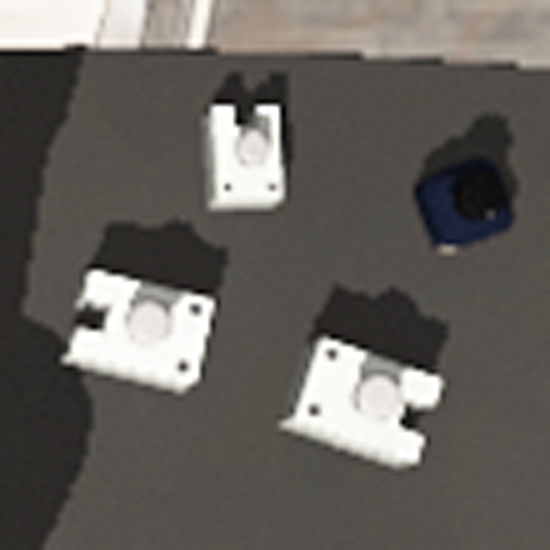

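The block at (418,180), crop (248,155), is clearly the narrowest of the three. It stands on the right, far from the robot, with its notch pointing away, so it is the smallest and the one meant. Next I'll check the wrist camera geometry.

```bash
python3 - <<'E'
from h import *
s=read_state();p=camera_params('wrist');W=p['world_to_cam']
T=R.from_rotvec(s['ee_rot']).as_matrix()
o=-W[:3,:3].T@W[:3,3]
print(T.round(3),'cam in tool',T.T@(o-s['tool_pos']),'\ncam axes in tool\n',(T.T@W[:3,:3].T).round(3),p['K'])
E
```

```text
[[-0.956  0.292 -0.001]
 [ 0.292  0.956 -0.002]
 [ 0.    -0.002 -1.   ]] cam in tool [ 0.07081896 -0.00069392 -0.14384542] 
cam axes in tool
 [[-0.     0.961  0.277]
 [ 1.    -0.     0.001]
 [ 0.001  0.277 -0.961]] [[296.83894817   0.         318.18128424]
 [  0.         296.83894817 198.95295292]
 [  0.           0.           1.        ]]
```

>>> move_arm:
  moves:
    - [[0,0,0,0,0,-1,-1],[0,0,0,0,0,-1,-1],[0,0,0,0,0,-1,-1],[-0.46,-1,0,0,0,0,-1],[-0.46,-1,0,0,0,0,-1],[-0.46,-1,0,0,0,0,-1],[-0.46,-1,0,0,0,0,-1],[-0.46,-1,0,0,0,0,-1],[-0.46,-1,0,0,0,0,-1],[-0.46,-1,0,0,0,0,-1],[-0.46,-1,0,0,0,0,-1],[-0.46,-1,0,0,0,0,-1],[-0.46,-1,0,0,0,0,-1],[-0.46,-1,0,0,0,0,-1],[-0.46,-1,0,0,0,0,-1],[-0.46,-1,0,0,0,0,-1],[-0.46,-1,0,0,0,0,-1],[-0.46,-1,0,0,0,0,-1],[-0.46,-1,0,0,0,0,-1],[-0.46,-1,0,0,0,0,-1]]

```text
time: 2.65
tool_pos: [0.4337, 0.1352, 0.2311]
ee_rot: [0.005, -3.141, 0.0]
contact_force: [-0.7, 0.3, -0.1]
grip_width: 0.0854
grasp_force: 0.0
```

```bash
python3 - <<'E'
from h import *
im=read_camera('wrist')[:,:,::-1];p=camera_params('wrist')
import pickle;pickle.dump((im,p),open('w1.pkl','wb'))
s=read_state();print(s['time'],s['tool_pos'],s['ee_rot'],s['joint_pos'])
cv2.imwrite('pics/w1.png',im)
E
```

```text
2.7 [0.43515648 0.13230087 0.2311449 ] [-0.00338686  3.14044216 -0.00482595] [ 0.24287093 -0.1635851   2.05193396 -0.00343006  1.2528698  -1.32901071]
```

View pics/w1.png

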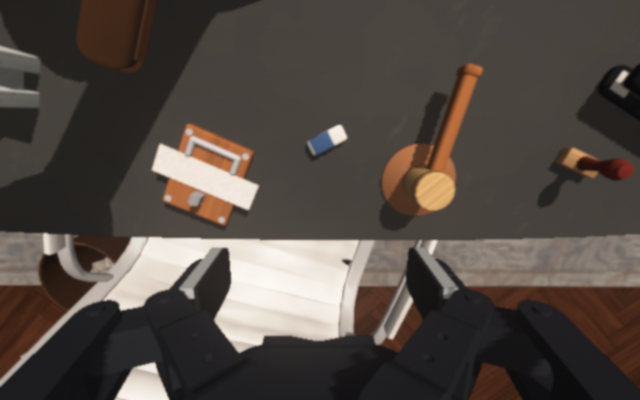

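Wrist view: base with card (205,176), rod U near (215,152), key at (196,200), eraser (327,140), mallet head top (434,190) with handle end (470,70), stamp (595,165). I'll shift right to see the block and the base together.

>>> move_arm:
  moves:
    - [[0,-1,0,0,0,0,-1],[0,-1,0,0,0,0,-1],[0,-1,0,0,0,0,-1],[0,-1,0,0,0,0,-1],[0,-1,0,0,0,0,-1],[0,-1,0,0,0,0,-1],[0,-1,0,0,0,0,-1],[0,-1,0,0,0,0,-1],[0,-1,0,0,0,0,-1],[0,-1,0,0,0,0,-1],[0,0,0,0,0,0,-1]]

```text
time: 4.08
tool_pos: [0.4344, -0.165, 0.231]
ee_rot: [0.001, -3.141, -0.0]
contact_force: [0.3, 0.3, -0.4]
grip_width: 0.0852
grasp_force: 0.0
```

```bash
python3 - <<'E'
from h import *
import pickle
p=camera_params('wrist');im=read_camera('wrist')[:,:,::-1]
pickle.dump((im,p),open('w2.pkl','wb'))
s=read_state();print(s['time'],s['tool_pos'],s['ee_rot'])
a=rect('wrist',im,.38,.49,-.08,.08,.02,2500,p)
b=rect('wrist',im,.37,.50,-.38,-.22,.04,2500,p)
im1,p1=pickle.load(open('w1.pkl','rb'))
c=rect('wrist',im1,.38,.49,-.08,.08,.02,2500,p1)
d=rect('wrist',im1,.28,.49,.20,.36,.06,2500,p1)
cv2.imwrite('pics/r1.png',np.vstack([np.hstack([a,c]),np.hstack([b,np.zeros_like(b)])])[:600])
cv2.imwrite('pics/r2.png',d)
for n,g,x1,y1 in(('base2',a,.49,.08),('base1',c,.49,.08),('block',b,.50,-.22)):
    m=(g.min(2)>130).astype(np.uint8)
    cs,_=cv2.findContours(m,0,2)
    for k in sorted(cs,key=cv2.contourArea)[-2:]:
        (u,v),wh,an=cv2.minAreaRect(k);print(n,x1-v/2500,y1-u/2500,np.array(wh)/2.5,an,cv2.boundingRect(k))
E
```

```text
4.125 [ 0.43432435 -0.1639506   0.23099353] [ 1.94986273e-03 -3.14100153e+00 -1.18125294e-03]
base2 0.46560959320068357 -0.004658898925781252 [12.77823486 12.21546249] 24.443954467773438 (194, 43, 36, 38)
base2 0.4318056030273437 0.0216411376953125 [89.30402832 65.91922607] 24.010799407958984 (44, 28, 233, 216)
base1 0.4652593063354492 -0.022760888671874993 [12.26656418 21.70238342] 38.1572265625 (230, 38, 49, 45)
base1 0.42631259765624996 -0.0011237182617187536 [126.32131348  66.66830444] 23.92925262451172 (58, 24, 321, 248)
block 0.4492962219238281 -0.2822132141113281 [5.71116066 2.95270882] 60.945396423339844 (152, 119, 10, 15)
block 0.433841455078125 -0.3064642578125 [55.95720825 69.08297729] 0.8680513501167297 (145, 80, 143, 172)
```

View pics/r1.png

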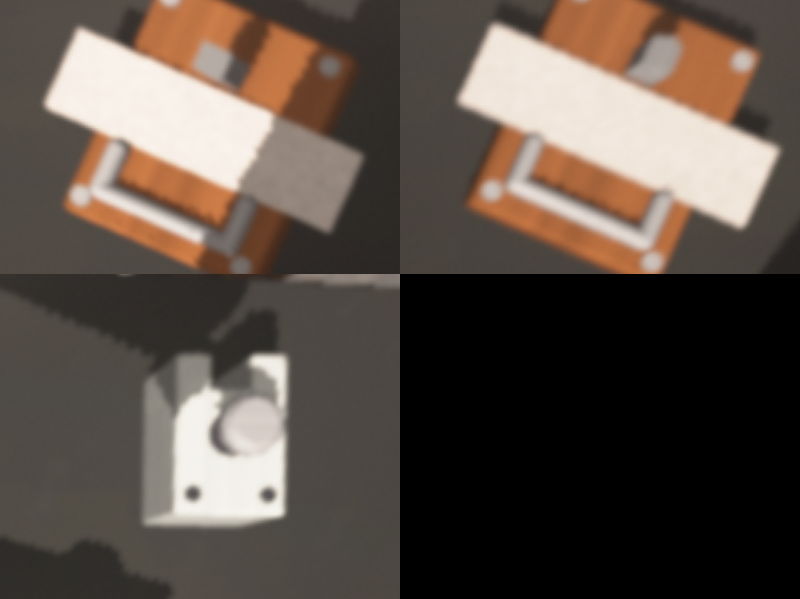

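Rectified crops, at 2.5 px/mm:
- **Base:** the card corners (80,28), (364,155), (331,233) and (44,105) give a length of 124.4 mm, which matches. Seat at (0.438, −0.002), yaw −0.421.
- **Block:** the top spans cols 175–287 and rows 79–242, about 45 × 65 mm, so it is the smallest one. Centre at (0.436, −0.312), yaw about 0.

Next I'll move over the block and part-way down.

>>> move_arm:
  moves:
    - [[0,-1,0,0,0,0,-1],[0,-1,0,0,0,0,-1],[0,-1,0,0,0,0,-1],[0,-1,0,0,0,0,-1],[0,-0.95,0,0,0,0,-1],[0,0,1,0,0,0,-1],[0,0,1,0,0,0,-1],[0,0,1,0,0,0,-1],[0,0,0,0,0,0,-1],[0,0,0,0,0,0,-1]]

```text
time: 5.38
tool_pos: [0.4358, -0.312, 0.1423]
ee_rot: [-0.006, 3.141, -0.001]
contact_force: [0.1, 0.8, 0.7]
grip_width: 0.0852
grasp_force: 0.0
```

```bash
python3 - <<'E'
from h import *
import pickle
p=camera_params('wrist');im=read_camera('wrist')[:,:,::-1]
s=read_state();print(s['time'],s['tool_pos'],s['ee_rot'],s['joint_pos'])
b=rect('wrist',im,.37,.50,-.38,-.22,.04,4000,p)
cv2.imwrite('pics/r3.png',b)
E
```

```text
5.425 [ 0.43619472 -0.31243269  0.14292131] [-5.98075297e-03  3.13959794e+00 -2.21061179e-03] [-6.68071030e-01  7.50442247e-02  1.99385744e+00  1.49117191e-04
  1.07025809e+00 -2.24274864e+00]
```

View pics/r3.png

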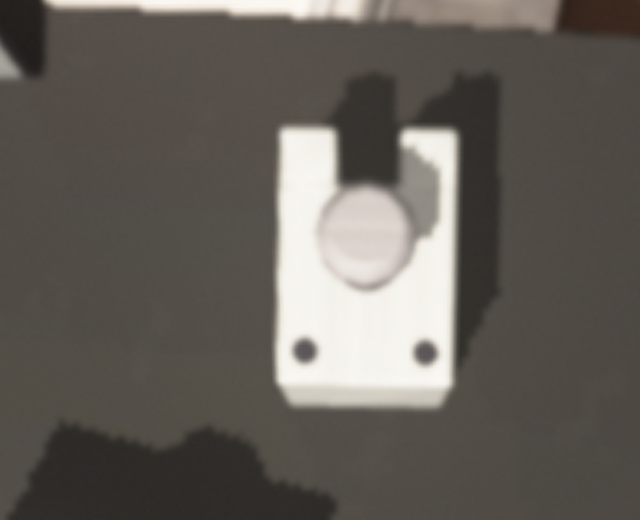

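The pin is concentric and the top corners are (279,128), (459,128), (453,386) and (277,384). That gives centre (0.4359, −0.3118), yaw −0.013, size 44.5 × 64.3 mm, so the tool is right over it. Descend and grip.

>>> move_arm:
  moves:
    - [[0,0,1,0,0,0.13,-1],[0,0,1,0,0,0,-1],[0,0,1,0,0,0,-1],[0,0,0.9,0,0,0,-1],[0,0,0.5,0,0,0,-1],[0,0,0,0,0,0,-1],[0,0,0,0,0,0,1],[0,0,0,0,0,0,1],[0,0,0,0,0,0,1],[0,0,0,0,0,0,1],[0,0,0,0,0,0,1],[0,0,0,0,0,0,1]]
  grip_force: 50

```text
time: 6.92
tool_pos: [0.436, -0.3127, 0.0107]
ee_rot: [0.016, 3.14, -0.001]
contact_force: [-0.2, 1.0, 6.7]
grip_width: 0.0436
grasp_force: 53.5
```

```bash
python3 - <<'E'
from h import *
p=camera_params('wrist');im=read_camera('wrist')[:,:,::-1]
s=read_state();print(s['time'],s['tool_pos'],R.from_rotvec(s['ee_rot']).as_matrix().round(4),s['joint_pos'][5],s['grip_width'],s['grasp_force'],s['contact_force'])
b=rect('wrist',im,.38,.48,-.36,-.26,.04,5000,p)
cv2.imwrite('pics/r4.png',b)
E
```

```text
6.975 [ 0.43596863 -0.31268697  0.01068851] [[-9.999e-01  1.000e-02  1.700e-03]
 [ 1.000e-02  9.999e-01 -9.000e-04]
 [-1.700e-03 -8.000e-04 -1.000e+00]] -2.2299673758325795 0.043666800859406926 53.500059843063354 [-1.14057477  1.76069105  6.3651939 ]
```

View pics/r4.png

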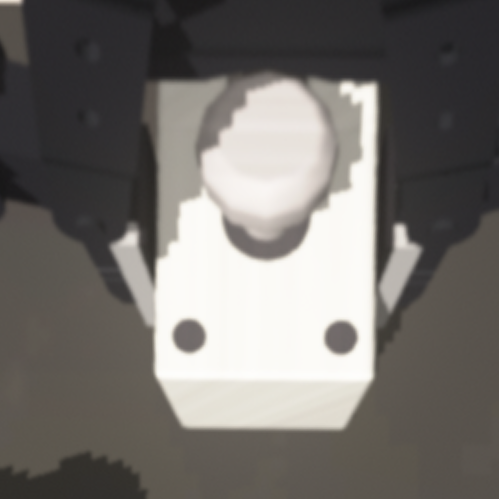

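The block is gripped with a 43.7 mm opening. Its rear edge at row 378 puts the block centre at x = 0.4364, within 0.5 mm of the TCP. Next I'll lift it and take a second base measurement from nearby.

>>> move_arm:
  moves:
    - [[0,0,-0.5,0,0,0,1],[0,0,-1,0,0,0,1],[0,0,-1,0,0,0,1],[0,0,-0.5,0,0,0,1],[0,0.7,0,0,0,0,1],[0,1,0,0,0,0,1],[0,1,0,0,0,0,1],[0,1,0,0,0,0,1],[0,1,0,0,0,0,1],[0,0.7,0,0,0,0,1],[0,0.5,0,0,0,0,1],[0,0,0,0,0,0,1],[0,0,0,0,0,0,1]]

```text
time: 8.6
tool_pos: [0.4367, -0.1354, 0.099]
ee_rot: [-0.015, -3.141, 0.0]
contact_force: [0.1, -0.3, -5.5]
grip_width: 0.0432
grasp_force: 52.3
```

```bash
python3 - <<'E'
from h import *
import pickle
p=camera_params('wrist');im=read_camera('wrist')[:,:,::-1]
s=read_state();print(s['time'],s['tool_pos'],R.from_rotvec(s['ee_rot']).as_matrix().round(4),s['grip_width'],s['grasp_force'],s['contact_force'])
pickle.dump((im,p),open('w3.pkl','wb'))
b=rect('wrist',im,.37,.50,-.08,.08,.02,4000,p)
m=rect('wrist',im,.37,.50,-.20,-.06,s['tool_pos'][2]+.03,3000,p) # block-top plane
cv2.imwrite('pics/r5.png',b);cv2.imwrite('pics/m5.png',m)
E
```

```text
8.65 [ 0.43680734 -0.13569634  0.09918552] [[-9.999e-01  1.010e-02 -1.000e-04]
 [ 1.010e-02  9.999e-01 -3.000e-04]
 [ 1.000e-04 -3.000e-04 -1.000e+00]] 0.04323470132650004 52.34305500984192 [-0.30055058  0.39805831 -4.58984917]
```

View pics/r5.png

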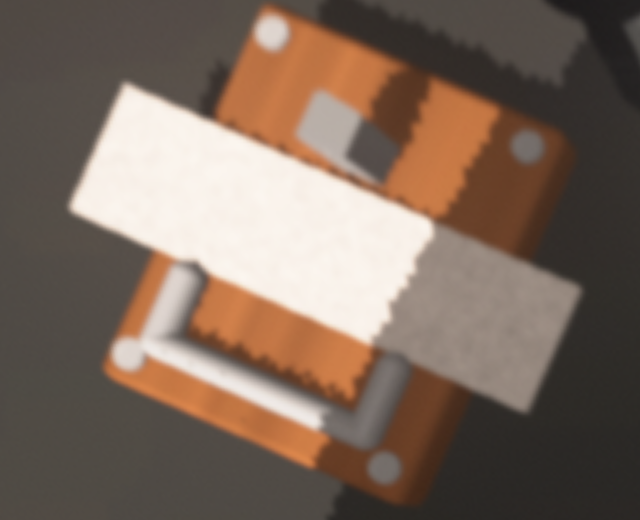

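Card corners (123,83), (581,289), (528,412), (69,210) and the screws agree: seat (0.4377, −0.0016), yaw −0.420. I'll translate, turn, go down to just above the key, then check the pose.

>>> move_arm:
  moves:
    - [[0,0.7,0,0,0,0,1],[0,1,0,0,0,0,1],[0,1,0,0,0,0,1],[0,1,0,0,0,0,1],[0.03,0.78,0,0,0,0,1],[0,0,0,0,0,0.9,1],[0,0,0,0,0,0.9,1],[0,0,0.3,0,0,0.9,1],[0,0,0.4,0,0,0.9,1],[0,0,0.4,0,0,0.5,1],[0,0,0,0,0,0,1],[0,0,0,0,0,0,1],[0,0,0,0,0,0,1]]

```text
time: 10.28
tool_pos: [0.438, -0.0011, 0.067]
ee_rot: [0.654, 3.071, 0.0]
contact_force: [-0.2, 0.3, -4.7]
grip_width: 0.0437
grasp_force: 52.7
```

```bash
cat > d.py <<'E'
from h import *
import sys
s=read_state();T=R.from_rotvec(s['ee_rot']).as_matrix()
print(s['time'],s['tool_pos'].round(4),'yaw',np.arctan2(-T[0,1],T[1,1]).round(4),T[:,2].round(4),s['contact_force'].round(1),s['grip_width'].round(4),'q6',s['joint_pos'][5].round(2))
t=np.array(eval(sys.argv[1]));print('tool shift/30mm',(T.T@(t-s['tool_pos'])/.03).round(3))
E
python3 d.py '[.4373,-.0014,.0307]'
```

```text
Traceback (most recent call last):
  File "d.py", line 4, in <module>
    print(s['time'],s['tool_pos'].round(4),'yaw',np.arctan2(-T[0,1],T[1,1]).round(4),T[:,2].round(4),s['contact_force'].round(1),s['grip_width'].round(4),'q6',s['joint_pos'][5].round(2))
                                                                                                                                 ^^^^^^^^^^^^^^^^^^^^^
AttributeError: 'float' object has no attribute 'round'
```

```bash
sed -i "s/s\['grip_width'\].round(4)/s['grip_width']/" d.py
python3 d.py '[.4373,-.0014,.0307]'
```

```text
10.275 [ 0.438  -0.0011  0.067 ] yaw -0.4196 [ 1.3e-03 -2.0e-04 -1.0e+00] [-0.2  0.3 -4.7] 0.043713346989597654 q6 -1.21
tool shift/30mm [ 0.017 -0.019  1.209]
```

>>> move_arm:
  moves:
    - [[0.017,-0.019,0.3,0,0,0,1],[0,0,0.3,0,0,0,1],[0,0,0.3,0,0,0,1],[0,0,0.2,0,0,0,1],[0,0,0.08,0,0,0,1],[0,0,0,0,0,0,1],[0,0,0,0,0,0,1]]

```text
time: 11.15
tool_pos: [0.4369, -0.0012, 0.031]
ee_rot: [0.654, 3.072, 0.0]
contact_force: [0.3, -0.8, -5.4]
grip_width: 0.0434
grasp_force: 53.0
```

```bash
python3 d.py '[.4373,-.0014,.0307]'
```

```text
11.15 [ 0.4369 -0.0012  0.031 ] yaw -0.4198 [ 7.e-04 -1.e-04 -1.e+00] [ 0.3 -0.8 -5.4] 0.04344014775096287 q6 -1.21
tool shift/30mm [-0.015 -0.     0.01 ]
```

>>> move_arm:
  moves:
    - [[-0.01,0,0.03,0,0,0,1],[0,0,0.03,0,0,0,1],[0,0,0,0,0,0,1]]

```text
time: 11.52
tool_pos: [0.437, -0.0012, 0.0306]
ee_rot: [-0.654, -3.072, -0.0]
contact_force: [-6.4, 1.5, 11.3]
grip_width: 0.0434
grasp_force: 54.9
```

Contact at z = 0.0306, as expected for a seated block. Release and lift.

>>> move_arm:
  moves:
    - [[0,0,0,0,0,0,-0.2],[0,0,0,0,0,0,-0.6],[0,0,0,0,0,0,-1],[0,0,0,0,0,0,-1],[0,0,-0.4,0,0,0,-1],[0,0,-1,0,0,0,-1],[0,0,-1,0,0,0,-1],[0,0,-1,0,0,0,-1],[0,0,-1,0,0,0,-1],[0,0.5,-1,0,0,0,-1],[0,0,0,0,0,0,-1],[0,0,0,0,0,0,-1]]

```text
time: 13.02
tool_pos: [0.4424, 0.0123, 0.1908]
ee_rot: [-0.654, -3.072, 0.0]
contact_force: [-0.8, 0.0, -0.1]
grip_width: 0.0853
grasp_force: 0.0
```

```bash
python3 - <<'E'
from h import *
p=camera_params('wrist');im=read_camera('wrist')[:,:,::-1]
s=read_state();print(s['time'],s['tool_pos'],s['ee_rot'])
b=rect('wrist',im,.37,.50,-.08,.08,.06,4000,p)
cv2.imwrite('pics/r6.png',b)
d=rect('wrist',im,.28,.49,.18,.36,.066,2800,p)
cv2.imwrite('pics/d6.png',d)
E
```

```text
13.075 [0.4418887  0.01223483 0.19004856] [-6.54057379e-01 -3.07083344e+00  8.32904565e-04]
```

View pics/r6.png

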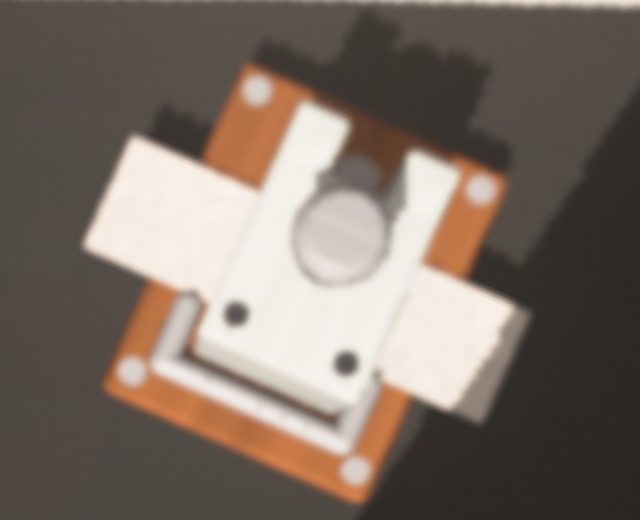

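Wrist view, rectified to z = 0.06: block top corners (304,100), (460,172), (358,405), (197,335) are 43 × 64.5 mm centred at (0.437, −0.002). It lies inside the rod with its notch round the key, so it is seated. Next, a rough mallet position from the earlier frame.

```bash
python3 - <<'E'
from h import *
import pickle
im,p=pickle.load(open('w1.pkl','rb'))
h=ray(p,(434,190),.06);e=ray(p,(470,70),.048);print(h,e,np.linalg.norm((h-e)[:2]),np.arctan2(*(h-e)[[1,0]]))
E
python3 d.py '[.38,.265,.19]'
```

```text
[0.44449656 0.25758623 0.06      ] [0.32160132 0.28502324 0.048     ] 0.12592072603110444 -0.21965312945107515
13.075 [0.4419 0.0122 0.19  ] yaw -0.4197 [-1.9e-03 -1.0e-04 -1.0e+00] [0.3 0.3 0.2] 0.085118588247925 q6 -1.18
tool shift/30mm [5.317e+00 6.854e+00 5.000e-03]
```

>>> move_arm:
  moves:
    - [[0,0,0,0,0,-1,-1],[0,0,0,0,0,-1,-1],[0.41,0.98,0,0,0,0,-1],[0.41,0.98,0,0,0,0,-1],[0.41,0.98,0,0,0,0,-1],[0.41,0.98,0,0,0,0,-1],[0.41,0.98,0,0,0,0,-1],[0.41,0.98,0,0,0,0,-1],[0.41,0.98,0,0,0,0,-1],[0.41,0.98,0,0,0,0,-1],[0,0,0,0,0,0,-1],[0,0,0,0,0,0,-1]]

```text
time: 14.58
tool_pos: [0.3975, 0.2624, 0.1898]
ee_rot: [-0.344, -3.121, 0.003]
contact_force: [-0.2, 0.1, -0.3]
grip_width: 0.0854
grasp_force: 0.0
```

```bash
python3 - <<'E'
from h import *
import pickle
p=camera_params('wrist');im=read_camera('wrist')[:,:,::-1]
s=read_state();print(s['time'],s['tool_pos'],s['ee_rot'])
pickle.dump((im,p),open('w7.pkl','wb'))
h=rect('wrist',im,.39,.50,.20,.32,.06,3300,p)   # head top plane
g=rect('wrist',im,.28,.42,.20,.32,.048,3300,p)  # handle top plane
c=rect('wrist',im,.39,.50,.20,.32,.004,3300,p)  # coaster plane
cv2.imwrite('pics/m7.png',np.hstack([cv2.copyMakeBorder(h,0,g.shape[0]-h.shape[0],0,0,0),g]) if 0 else np.vstack([np.hstack([h,c]),np.hstack([g[:230],np.zeros_like(g[:230])])])[:600])
print(h.shape,g.shape)
E
```

```text
14.625 [0.39774598 0.26228497 0.19011009] [-3.45147635e-01 -3.12121323e+00  2.48675045e-03]
(362, 396, 3) (461, 396, 3)
```

View pics/m7.png

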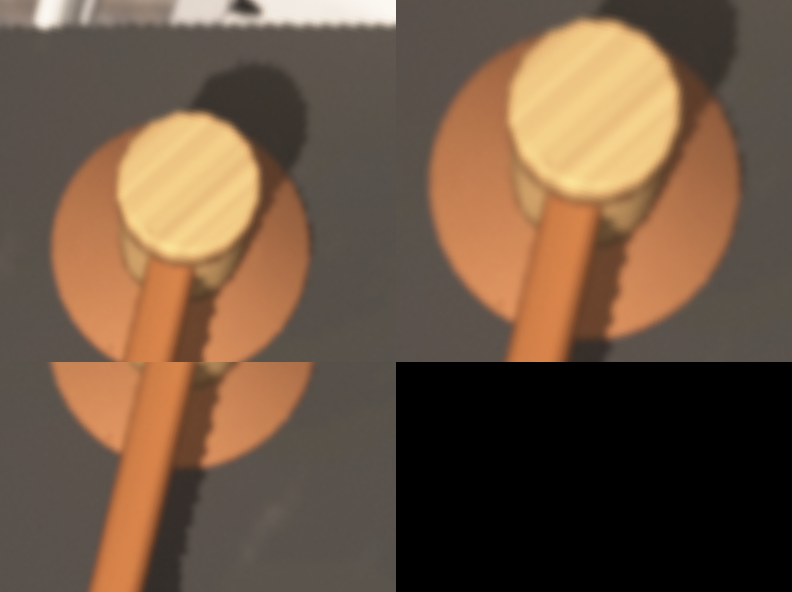

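Last view, at 3.3 px/mm:
- **Head:** the top circle is at (189,186), 43–46 mm across.
- **Coaster:** centre at (188,184), 94.8 mm wide. It agrees with the head at (0.444, 0.263).
- **Handle:** it runs from (168,362) to (115,592), yaw −0.23.

I'll grip 52 mm behind the head axis, with the TCP at z = 0.0193.

```bash
python3 d.py '[.3934,.2747,.0193]'
```

```text
14.625 [0.3977 0.2623 0.1901] yaw -0.2203 [-0.0015 -0.0014 -1.    ] [-0.2  0.1 -0.9] 0.08523342793344613 q6 -0.82
tool shift/30mm [0.225 0.382 5.693]
```

>>> move_arm:
  moves:
    - [[0.225,0.38,0.3,0,0,0.1,-1],[0,0,1,0,0,0,-1],[0,0,1,0,0,0,-1],[0,0,1,0,0,0,-1],[0,0,1,0,0,0,-1],[0,0,0.8,0,0,0,-1],[0,0,0.5,0,0,0,-1],[0,0,0.07,0,0,0,-1],[0,0,0,0,0,0,-0.3],[0,0,0,0,0,0,0.2],[0,0,0,0,0,0,1],[0,0,0,0,0,0,1],[0,0,0,0,0,0,1],[0,0,0,0,0,0,1],[0,0,0,0,0,0,1]]
  grip_force: 110

```text
time: 16.5
tool_pos: [0.3944, 0.2762, 0.0217]
ee_rot: [0.36, 3.12, 0.001]
contact_force: [-1.7, -0.7, 5.1]
grip_width: 0.0139
grasp_force: 107.3
```

```bash
python3 d.py '[.3934,.2747,.0193]'
```

```text
16.5 [0.3944 0.2762 0.0217] yaw -0.2298 [ 7.e-04  3.e-04 -1.e+00] [-1.7 -0.7  5.1] 0.013877603693087057 q6 -0.78
tool shift/30mm [ 0.022 -0.056  0.081]
```

The mallet is gripped. Lift it, carry it over, and turn it.

>>> move_arm:
  moves:
    - [[0,0,-0.5,0,0,0,1],[0,0,-1,0,0,0,1],[0,0,-1,0,0,0,1],[0,0,-1,0,0,0,1],[0,0,-0.5,0,0,0,1],[-0.2,-0.6,0,0,0,0,1],[-0.3,-0.95,0,0,0,0,1],[-0.3,-0.95,0,0,0,0,1],[-0.3,-0.95,0,0,0,0,1],[-0.3,-0.95,0,0,0,0,1],[-0.3,-0.95,0,0,0,0,1],[-0.3,-0.95,0,0,0,0,1],[-0.2,-0.7,0,0,0,0,1],[-0.1,-0.4,0,0,0,0,1],[0,0,0,0,0,0.6,1],[0,0,0,0,0,0.9,1],[0,0,0,0,0,0.9,1],[0,0,0,0,0,0.9,1],[0,0,0,0,0,0.9,1],[0,0,0,0,0,0.9,1]]

```text
time: 19.0
tool_pos: [0.4097, 0.044, 0.14]
ee_rot: [-1.139, -2.926, 0.001]
contact_force: [-0.4, 1.2, -2.6]
grip_width: 0.0143
grasp_force: 107.5
```

>>> move_arm:
  moves:
    - [[0,0,0,0,0,0.9,1],[0,0,0,0,0,0.9,1],[0,0,0,0,0,0.6,1],[0,0,0,0,0,0.5,1],[0,0,0,0,0,0,1],[0,0,0,0,0,0,1]]

```text
time: 19.75
tool_pos: [0.4102, 0.044, 0.1405]
ee_rot: [-1.545, -2.734, 0.001]
contact_force: [-0.4, -0.4, -2.7]
grip_width: 0.0144
grasp_force: 107.5
```

```bash
python3 d.py '[.4104,.042,.1097]'; python3 - <<'E'
from h import *
import pickle
p=camera_params('wrist');im=read_camera('wrist')[:,:,::-1];cv2.imwrite('pics/w8.png',im)
E
```

```text
19.75 [0.4102 0.044  0.1405] yaw -1.0289 [-0.001 -0.    -1.   ] [-0.4 -0.4 -2.7] 0.014413476898144565 q6 -0.5
tool shift/30mm [-0.062 -0.029  1.027]
```

>>> move_arm:
  moves:
    - [[-0.06,-0.03,0.5,0,0,0,1],[0,0,0.5,0,0,0,1],[0,0,0,0,0,0,1],[0,0,0,0,0,0,1]]

```text
time: 20.3
tool_pos: [0.4106, 0.0421, 0.1106]
ee_rot: [-1.547, -2.734, 0.001]
contact_force: [-0.1, 0.5, -3.0]
grip_width: 0.0141
grasp_force: 107.6
```

>>> move_arm:
  moves:
    - [[0,0,0.9,0,0,0,1],[0,0,0,0,0,0,1]]

```text
time: 20.55
tool_pos: [0.4134, 0.0425, 0.0854]
ee_rot: [1.545, 2.731, 0.004]
contact_force: [0.1, 2.8, 5.6]
grip_width: 0.014
grasp_force: 109.2
```

>>> move_arm:
  moves:
    - [[0,0,0.13,0,0,0,1],[0,0,0,0,0,0,1]]

```text
time: 20.8
tool_pos: [0.4137, 0.0428, 0.0837]
ee_rot: [1.546, 2.731, 0.005]
contact_force: [-4.5, 3.6, 13.9]
grip_width: 0.0142
grasp_force: 110.8
```

The force rose to about 17 N at the end of travel, so the pin is on its stop. I'll let it spring back and repeat in one clean brisk stroke, so that the full travel is certainly brisk.

>>> move_arm:
  moves:
    - [[0,0,-1,0,0,0,1],[0,0,0,0,0,0,1],[0,0,0,0,0,0,1]]

```text
time: 21.18
tool_pos: [0.4104, 0.0421, 0.1096]
ee_rot: [-1.547, -2.734, 0.0]
contact_force: [-0.0, 0.1, -2.9]
grip_width: 0.014
grasp_force: 108.4
```

>>> move_arm:
  moves:
    - [[0,0,1,0,0,0,1],[0,0,0,0,0,0,1]]

```text
time: 21.42
tool_pos: [0.4123, 0.0428, 0.0798]
ee_rot: [1.546, 2.733, 0.004]
contact_force: [1.9, 4.3, 6.4]
grip_width: 0.0143
grasp_force: 112.8
```

>>> move_arm:
  moves:
    - [[0,0,-1,0,0,0,1],[0,0,-1,0,0,0,1],[0,0,0,0,0,0,1],[0,0,0,0,0,0,1]]

```text
time: 21.92
tool_pos: [0.4095, 0.042, 0.1382]
ee_rot: [-1.546, -2.732, 0.002]
contact_force: [0.2, 0.4, -2.1]
grip_width: 0.014
grasp_force: 111.7
```

```bash
python3 d.py '[.4104,.042,.1397]'; python3 - <<'E'
from h import *
im=read_camera('wrist')[:,:,::-1];cv2.imwrite('pics/w9.png',im)
a=cv2.imread('pics/w8.png')
# mallet-in-hand shift between pictures before/after the strike (handle is fixed in the hand view)
m=cv2.cvtColor(a,cv2.COLOR_BGR2HSV);n=cv2.cvtColor(im,cv2.COLOR_BGR2HSV)
for q in(m,n):
    k=cv2.inRange(q,(8,60,150),(30,160,255));c=max(cv2.findContours(k,0,2)[0],key=cv2.contourArea)
    print(cv2.contourArea(c),cv2.boundingRect(c),cv2.minEnclosingCircle(c))
E
```

```text
21.925 [0.4095 0.042  0.1382] yaw -1.0298 [-2.9e-03 -2.0e-04 -1.0e+00] [ 0.2  0.4 -2.1] 0.013989486531737916 q6 -0.5
tool shift/30mm [-0.017  0.026 -0.051]
1961.5 (438, 0, 90, 36) ((482.5, 2.0), 44.545021057128906)
1728.0 (442, 0, 87, 33) ((485.0, 2.0), 43.04658508300781)
```

The second stroke bottomed the pin too, at 9 N with the TCP 6 mm past the nominal stop. The mallet may have pitched slightly in the grip, so I'll compare the handle tail in the hand view before and after.

```bash
python3 - <<'E'
from h import *
for f in('w8','w9'):
    h=cv2.cvtColor(cv2.imread(f'pics/{f}.png'),cv2.COLOR_BGR2HSV)
    k=cv2.inRange(h,(5,120,60),(20,255,255));k[:,:270]=0;k[:,370:]=0
    print(f,[(r,int(np.where(k[r])[0].min()),int(np.where(k[r])[0].max()),int((k[r]>0).sum())) for r in range(20,400,12) if k[r].any()])
    r=np.where((k>0).sum(1)>15)[0];print(r.min(),r.max())
p=camera_params('wrist');s=read_state();T=R.from_rotvec(s['ee_rot']).as_matrix()
for a in(0,.05,.1,.15): # head-up pitch: tail (tool +x) goes down (+z tool)
    pts=[]
    for x in(.082,.02):
        for y in(-.008,.008):
            g=np.array([x,y,-.010]);c,sn=np.cos(a),np.sin(a)
            pts.append(s['tool_pos']+T@(np.array([c*g[0]-sn*g[2],g[1],sn*g[0]+c*g[2]])+[0,0,-.0187]))
    print(a,proj('wrist',np.array(pts),p).round(1).tolist())
E
```

```text
w8 [(92, 294, 343, 50), (104, 295, 343, 49), (116, 299, 338, 40), (128, 299, 338, 40), (140, 299, 338, 40), (152, 299, 338, 40), (164, 300, 338, 39), (176, 300, 337, 38), (188, 300, 337, 38), (200, 289, 340, 52), (212, 271, 337, 59), (224, 270, 335, 40), (236, 302, 335, 34), (248, 270, 369, 54), (260, 302, 368, 39), (272, 303, 334, 32), (284, 303, 334, 32), (296, 303, 334, 32), (308, 303, 334, 32), (320, 296, 339, 44), (332, 295, 340, 46)]
81 338
w9 [(92, 295, 340, 46), (104, 296, 339, 44), (116, 299, 336, 38), (128, 299, 336, 38), (140, 299, 336, 38), (152, 299, 336, 38), (164, 299, 336, 38), (176, 300, 336, 37), (188, 300, 336, 37), (200, 290, 343, 54), (212, 272, 339, 59), (224, 270, 334, 40), (236, 270, 335, 37), (248, 272, 369, 54), (260, 301, 369, 41), (272, 302, 335, 34), (284, 303, 334, 32), (296, 303, 334, 32), (308, 302, 334, 33), (320, 297, 339, 43), (332, 296, 340, 45)]
82 339
0 [[298.6, 79.2], [342.9, 79.2], [301.4, 237.7], [339.5, 237.7]]
0.05 [[299.3, 79.3], [342.0, 79.3], [301.5, 235.7], [339.4, 235.7]]
0.1 [[300.0, 79.9], [341.2, 79.9], [301.6, 233.8], [339.2, 233.8]]
0.15 [[300.6, 81.1], [340.5, 81.1], [301.7, 232.1], [339.1, 232.1]]
```

The tail width shrank by about 7%, so the mallet is pitched roughly 0.09 rad head-up in the grip. I'll carry it back, undo the turn, and pitch the tool to level it before placing.

>>> move_arm:
  moves:
    - [[0.5,0.26,0,0,0,0,1],[0.95,0.49,0,0,0,0,1],[0.95,0.49,0,0,0,0,1],[0.95,0.49,0,0,0,0,1],[0.95,0.49,0,0,0,0,1],[0.95,0.49,0,0,0,0,1],[0.95,0.49,0,0,0,0,1],[0.75,0.39,0,0,0,-0.6,1],[0,0,0,0,0,-0.9,1],[0,0,0,0,0,-0.9,1],[0,0,0,0,0,-0.9,1],[0,0,0,0,0,-0.9,1],[0,0,0,0,0,-0.9,1],[0,0,0,0,0,-0.9,1],[0,0,0,0,0,-0.9,1],[0,0,0,0,0,-0.7,1],[0,0,0,0,0,-0.4,1],[0,0,0,0,0.9,0,1],[0,0,0,0,0,0,1],[0,0,0,0,0,0,1]]

```text
time: 24.48
tool_pos: [0.3951, 0.2757, 0.1387]
ee_rot: [-0.351, -3.031, -0.013]
contact_force: [0.8, -0.3, -3.0]
grip_width: 0.0143
grasp_force: 111.6
```

```bash
python3 d.py '[.3944,.2762,.026]'
```

```text
24.475 [0.3951 0.2757 0.1387] yaw -0.2304 [-0.0887  0.0188 -0.9959] [ 0.8 -0.3 -3. ] 0.014304242810718501 q6 -0.86
tool shift/30mm [-0.314  0.02   3.743]
```

>>> move_arm:
  moves:
    - [[-0.08,0.01,0.9,0,0,0,1],[-0.08,0.01,0.9,0,0,0,1],[-0.08,0,0.9,0,0,0,1],[-0.05,0,0.6,0,0,0,1],[-0.03,0,0.3,0,0,0,1],[0,0,0,0,0,0,1],[0,0,0,0,0,0,1]]

```text
time: 25.35
tool_pos: [0.3966, 0.2774, 0.0326]
ee_rot: [-0.35, -3.034, -0.017]
contact_force: [0.7, -0.0, -2.2]
grip_width: 0.0139
grasp_force: 111.7
```

>>> move_arm:
  moves:
    - [[-0.01,0,0.1,0,0,0,1],[0,0,0,0,0,0,1]]

```text
time: 25.6
tool_pos: [0.396, 0.277, 0.0289]
ee_rot: [-0.35, -3.032, -0.016]
contact_force: [0.4, -0.6, -2.2]
grip_width: 0.0143
grasp_force: 111.7
```

>>> move_arm:
  moves:
    - [[-0.01,0,0.08,0,0,0,1],[-0.01,0,0.06,0,0,0,1],[0,0,0,0,0,0,1]]

```text
time: 25.98
tool_pos: [0.3958, 0.2767, 0.0242]
ee_rot: [-0.35, -3.032, -0.015]
contact_force: [-0.3, 0.3, -3.1]
grip_width: 0.0139
grasp_force: 111.7
```

>>> move_arm:
  moves:
    - [[0,0,0.05,0,0,0,1],[0,0,0,0,0,0,1]]

```text
time: 26.22
tool_pos: [0.3958, 0.2768, 0.0228]
ee_rot: [-0.35, -3.032, -0.015]
contact_force: [-0.2, -0.5, -3.5]
grip_width: 0.0144
grasp_force: 111.7
```

>>> move_arm:
  moves:
    - [[0,0,0.04,0,0,0,1],[0,0,0,0,0,0,1]]

```text
time: 26.48
tool_pos: [0.3957, 0.2769, 0.0216]
ee_rot: [-0.35, -3.032, -0.016]
contact_force: [0.3, 0.2, -1.8]
grip_width: 0.0139
grasp_force: 111.7
```

>>> move_arm:
  moves:
    - [[0,0,0.04,0,0,0,1],[0,0,0,0,0,0,1]]

```text
time: 26.72
tool_pos: [0.3956, 0.2769, 0.0204]
ee_rot: [-0.35, -3.032, -0.015]
contact_force: [0.2, 0.2, -2.1]
grip_width: 0.0145
grasp_force: 111.7
```

>>> move_arm:
  moves:
    - [[0,0,0.04,0,0,0,1],[0,0,0,0,0,0,1]]

```text
time: 26.98
tool_pos: [0.3957, 0.2771, 0.0197]
ee_rot: [-0.35, -3.032, -0.016]
contact_force: [-1.4, -1.1, 1.7]
grip_width: 0.014
grasp_force: 112.4
```

>>> move_arm:
  moves:
    - [[0,0,0.04,0,0,0,1],[0,0,0,0,0,0,1]]

```text
time: 27.22
tool_pos: [0.3956, 0.2772, 0.0195]
ee_rot: [-0.35, -3.032, -0.016]
contact_force: [-4.6, -1.7, 11.7]
grip_width: 0.0143
grasp_force: 113.7
```

It is in contact with the coaster. I'll ease the grip so the head settles, then open and lift clear.

>>> move_arm:
  moves:
    - [[0,0,0,0,0,0,1],[0,0,0,0,0,0,1],[0,0,0,0,0,0,0.4],[0,0,0,0,0,0,0],[0,0,0,0,0,0,-0.5],[0,0,0,0,0,0,-1],[0,0,0,0,0,0,-1],[0,0,-0.5,0,0,0,-1],[0.08,0,-1,0,0,0,-1],[0.08,0,-1,0,0,0,-1],[0.08,0,-1,0,0,0,-1],[0.08,0,-1,0,0,0,-1],[0.08,0,-1,0,0,0,-1],[0,0,-0.4,0,-0.9,0,-1],[0,0,0,0,0,0,-1],[0,0,0,0,0,0,-1],[0,0,0,0,0,0,-1]]
  grip_force: 20

```text
time: 29.35
tool_pos: [0.399, 0.2757, 0.1946]
ee_rot: [-0.36, -3.119, 0.002]
contact_force: [0.3, 0.1, -0.8]
grip_width: 0.0855
grasp_force: 0.0
```

```bash
python3 - <<'E'
from h import *
p=camera_params('wrist');im=read_camera('wrist')[:,:,::-1];cv2.imwrite('pics/w10.png',im)
s=read_state();print(s['time'],s['tool_pos'],s['contact_force'])
def comp(g,lo,hi,x1,y1,sc):
    k=cv2.inRange(cv2.cvtColor(g,cv2.COLOR_BGR2HSV),lo,hi)
    c=max(cv2.findContours(k,0,2)[0],key=cv2.contourArea);(u,v),wh,a=cv2.minAreaRect(c)
    e=cv2.fitEllipse(c)
    print('ctr',x1-v/sc,y1-u/sc,'size mm',np.array(wh)/sc*1e3,a,'ell',x1-e[0][1]/sc,y1-e[0][0]/sc,np.array(e[1])/sc*1e3)
import pickle
for i,q in(pickle.load(open('w7.pkl','rb')),(im,p)):
    g=rect('wrist',i,.39,.50,.20,.32,.06,3300,q);comp(g,(12,60,190),(30,160,255),.50,.32,3300)
    g=rect('wrist',i,.28,.42,.20,.32,.048,3300,q)
    k=cv2.inRange(cv2.cvtColor(g,cv2.COLOR_BGR2HSV),(5,140,150),(20,255,255))
    for r in(150,230,300,400,440):
        w=np.where(k[r])[0]
        if len(w):print(r,w.min(),w.max(),len(w))
E
```

```text
29.4 [0.39906813 0.2756496  0.19451704] [ 0.09834212 -0.43149258  0.4627814 ]
ctr 0.44334302035245027 0.26325806588837597 size mm [43.44572587 43.3107642 ] 68.62937927246094 ell 0.44337525338837597 0.26344882849491 [42.38768606 44.27284472]
150 109 156 48
230 90 136 47
300 73 119 47
ctr 0.44734848484848483 0.26462120749733664 size mm [42.64068141 44.1406065 ] 45.0 ell 0.44732942060990766 0.26463262846975616 [42.37406875 44.32408651]
150 103 150 48
230 85 132 48
300 78 115 38
```

The mallet head top is at (0.447, 0.265) with an unchanged ellipse, so it stands upright and 4 mm from the coaster centre. Next I'll fly back to the earlier pose over the base for a numeric comparison of the block.

```bash
python3 d.py '[.4419,.0122,.190]'
```

```text
29.4 [0.3991 0.2756 0.1945] yaw -0.2302 [-2.1e-03 -9.0e-04 -1.0e+00] [ 0.1 -0.4  0.5] 0.08547426561148748 q6 -0.79
tool shift/30mm [-3.394 -8.224  0.156]
```

>>> move_arm:
  moves:
    - [[-0.38,-0.91,0,0,0,0,-1],[-0.38,-0.91,0,0,0,0,-1],[-0.38,-0.91,0,0,0,0,-1],[-0.38,-0.91,0,0,0,0,-1],[-0.38,-0.91,0,0,0,0,-1],[-0.38,-0.91,0.1,0,0,0,-1],[-0.38,-0.91,0.05,0,0,0,-1],[-0.38,-0.91,0,0,0,0,-1],[-0.38,-0.91,0,0,0,0,-1],[0,0,0,0,0,0.95,-1],[0,0,0,0,0,0.95,-1],[0,0,0,0,0,0,-1],[0,0,0,0,0,0,-1]]

```text
time: 31.02
tool_pos: [0.4431, 0.0134, 0.1906]
ee_rot: [-0.652, -3.072, 0.0]
contact_force: [0.8, 0.3, -0.6]
grip_width: 0.0855
grasp_force: 0.0
```

```bash
python3 - <<'E'
from h import *
p=camera_params('wrist');im=read_camera('wrist')[:,:,::-1]
s=read_state();print(s['time'],s['tool_pos'])
b=rect('wrist',im,.37,.50,-.08,.08,.06,4000,p);a=cv2.imread('pics/r6.png')
G=lambda i:cv2.cvtColor(i,cv2.COLOR_BGR2GRAY).astype(np.float32)
A,B=G(a),G(b)
sh=lambda q:cv2.matchTemplate(B,A[q[1]:q[3],q[0]:q[2]],cv2.TM_CCOEFF_NORMED)
for n,q in dict(whole=(80,60,540,500),block=(200,110,450,400),cap=(285,180,395,290),screws=(215,295,365,380),rod=(140,320,360,460)).items():
    r=sh(q);_,v,_,l=cv2.minMaxLoc(r);print(n,round(v,3),'shift px(4/mm)',l[0]-q[0],l[1]-q[1])
E
```

```text
31.075 [0.44314703 0.0134776  0.19067973]
whole 0.999 shift px(4/mm) 0 0
block 0.998 shift px(4/mm) 0 0
cap 0.998 shift px(4/mm) 0 0
screws 0.998 shift px(4/mm) 0 0
rod 0.999 shift px(4/mm) 0 0
```

The block hasn't moved, the pin is back up, and nothing touches the robot. I'm handing the job in.

```bash
python3 -c "
from station import *
print(job_done())"
```

```text
the job is handed in; nothing more can be done
None
```

Job handed in at about 31 s: the block is seated on the base, the pin was struck to its stop (two strokes) and is back up, and the mallet stands upright on the coaster about 4 mm off its centre.

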